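Index the punch turret and unscrew the widest punch holder

TASK

The widest punch on the turret has to come out for sharpening. Turn the turret by its centre knob until the widest punch holder stands in line with the pointer at the front of the stand, then unscrew that holder a quarter turn anticlockwise and let go, leaving it loosened at the pointer. Leave the other two holders screwed down.

Things in the scene. Friction and masses are not known exactly. Their poses are not given: they have to be found in the camera images.
- punch_stand: Grey round cast base of a bench hole punch, 196 mm across, 24 mm high, fixed to the table, carrying the turret disc. Origin: centre of its underside, on the turret's upright axis, z up. Its own -x is the front: there a tongue reaches 133 mm from the axis and carries the pointer, a dark post 51 mm high, 107 mm from the axis.
- centre_knob (a point): Point on the turret's axis, 64 mm above the table, where to grip the centre knob: black knurled round cylinder 30 mm across, from 44 mm (top of a 44 mm wide collar) to 82 mm above the table. It turns with the disc. Collar and holders stand on the disc's face, 38 mm above the table; each holder's centre is 70 mm from the axis.
- turret (a joint): Turn in rad of the bare steel disc, 188 mm across, about the stand's upright axis; positive is anticlockwise from above, range -2.6 to 2.6. At 0 the widest holder is at the pointer (towards the stand's -x); at q it is q anticlockwise of there. Starts at 0.6 to 1.35. Friction about 0.25 N m; it stays where it is left.
- wide_holder (a joint): Turn of the widest punch holder, to be unscrewed: an upright knurled round steel cylinder 40 mm across, from 38 to 82 mm above the table. Rad, 0 = screwed down, positive = anticlockwise from above = unscrewing, stop at 1.6. It rises 4 mm per rad, stays captive, and stays where it is left; friction about 0.08 N m.
- medium_holder (a joint): The same for the holder 28 mm across, of the same height; from above it stands 120 degrees anticlockwise from the widest. Leave it at 0.
- slim_holder (a joint): The same for the holder 18 mm across, of the same height; it stands 120 degrees clockwise from the widest. Leave it at 0.

How it is judged:
On the way, in this order (a step that is already met when the one before it is completed fails the run):
1. the widest holder is at the pointer (within 10 degrees), still screwed down (value of joint turret between -0.18 and 0.18 rad and value of joint wide_holder below 0.3 rad), for 0.2 s.
2. the widest holder is unscrewed by at least 69 degrees, at the pointer (value of joint wide_holder above 1.2 rad and value of joint turret between -0.18 and 0.18 rad), for 0.2 s.
At the end, for the whole second after the job is handed in: The widest holder stands at the pointer (turret within 0.18 rad, 10 degrees), unscrewed by more than 1.2 rad (69 degrees); the medium and slim holders are turned by less than 0.25 rad (14 degrees) (all of step 2 and value of joint each of medium_holder, slim_holder below 0.25 rad); the robot touches nothing.
It fails at once if the medium or slim holder is unscrewed (turned more than 0.25 rad) (value of joint any of medium_holder, slim_holder above 0.25 rad).
It also fails if it takes over 45 s, if anything falls off the work surface, if the arm or the gripper's body presses on something with over 40 N, if the wrist force passes 120 N, or if a joint passes its speed limit or range.

ROBOT

A 6-joint arm with a two-finger parallel gripper is mounted at the origin on the work surface; the furniture and walls round the work are solid. World frame = base frame: x ahead of the robot, y to its left, z up, the work surface at z = 0. Lengths are in m, angles in rad, forces in N, time in s.
With the tool pointing down it reaches from about 0.375 to 0.925 m from the base axis. Payload 5.7 kg.
Tool frame: the origin (TCP) lies midway between the tips of the shut fingers; the grasp point (between the pads) lies 19 mm behind it; z points along the fingers, x is the direction in which the jaws open and shut, and the axes are right-handed (so a half turn about z gives the same grasp; the last joint's range is limited). The gripper opens to 88 mm and grips with 3 to 60 N. Pads are 20 mm wide; open, the fingers measure 115 mm over their backs; the gripper's body (75 mm by 178 mm) begins 61 mm behind the grasp point.
Start: joints at [-1.333, 0.359, 1.51, -0, 1.272, -0.115], TCP at [0.207, -0.563, 0.223] pointing down, gripper open.
Joint ranges: [-2.97, 2.97], [-1.01, 2.36], [0.21, 2.38], [-0.96, 4.11], [0.2, 2.71], [-2.98, 2.98]. Speed limits (rad/s): [2.39, 2.39, 3.14, 3.14, 3.14, 3.14].

INTERFACE

Orientations are given as a unit quaternion [x, y, z, w].
In Python, from bench import move_ptp, servo_line, goto_joints, move_gripper, sleep, inverse_kinematics, capture, PlanningError, close_job, spot_in, silhouettes, current_clock, current_joint_pos, current_qvel, current_joint_torque, current_position, current_orientation, current_force, current_torque, current_finger_gap gives the robot as it stands. Calls block until the motion is done:
- move_ptp(position, orientation): joint-space move of the TCP to a pose.
- servo_line(position, orientation=None, rate=0.15, contact_N=None): straight line of the TCP; orientation=None keeps the orientation; rate is the mean speed in m/s. With contact_N (N) it stops when the force on the tool has changed by that much, and returns True; else False.
- goto_joints(angles): joint-space move.
- move_gripper(opening): finger opening in m; the grip force is fixed at half the most; returns when the fingers have stopped.
- sleep(seconds).
- inverse_kinematics(position, orientation): joint angles nearest the present ones, or None.
- capture(name): name is "scene" or "top"; returns a dict with "image" (400x640x3 uint8, blue, green, red), "range_z" (400x640 float32, m along the optical axis (not along the pixel's ray), 0 where there is no reading), "intrinsics" (3x3 intrinsics, pixels), "R" (3x3) and "t" (3): a world point X has camera coordinates R X + t. Camera axes: x right, y down, z forward; pixel columns grow to the right and rows downward; lengths in m; the calibration is good to about 2 mm. A picture is of the moment at which its call begins.
A pose or a line that the arm cannot do raises PlanningError and nothing moves.
- close_job(): hands the job in, once; it reports no verdict.
Trained networks look in the newest picture that a camera, given by its name, has taken for a name from the list of things; names that differ only in an ending like _2 or _b are one class to them, and where a whole thing is asked for, a point or a joint stands for the part that bears it (a point fixed in the world has none). Each returns a list of dicts, best first, with "conf" (0 to 1); they miss things now and then, are a little off and sometimes report something else, mostly with a low value. They report only what shows in the picture. A call takes as long as a camera call.
- spot_in(camera, query): "xy" ([column, row] in pixels, amid what is visible of it).
- silhouettes(camera, query): "region" (400x640 bool, what is visible of it) and "xy" ([column, row] in pixels, amid what is visible of it).
Readings, each from a call of its own:
- current_clock(): time.
- current_joint_pos(): joint angles.
- current_qvel(): joint speeds.
- current_joint_torque(): joint torques, N m.
- current_position(): TCP position.
- current_orientation(): TCP orientation.
- current_force(): force on the tool from outside, world axes, zero at the start.
- current_torque(): the same for the moment, N m.
- current_finger_gap(): finger opening in m.
Only numpy, scipy, OpenCV 4.12 (cv2) and the standard library are available. Lean on these libraries where they do the work, as an engineer would, in place of code of your own. Each camera call takes 0.05 s, during which the arm holds its last target.

## Working session

There is one attempt and no reset: what is moved stays moved. The work goes in short steps, each a Python script; the robot and the scene stay as the last script left them, time stands still between calls to the robot, and variables do not carry over. Pictures are saved under pics/ and viewed, and the job is handed in when it is done.

```bash
mkdir -p pics; ls
cat > h.py <<'E'
import numpy as np, cv2
from bench import *
def world(c,u,v):
    z=c["range_z"][int(round(v)),int(round(u))]; K=c["intrinsics"]
    p=np.linalg.inv(K)@np.array([u,v,1])*z
    return c["R"].T@(p-c["t"])
def cloud(c):
    z=c["range_z"]; v,u=np.mgrid[0:400,0:640]; K=c["intrinsics"]
    p=np.stack([(u-K[0,2])/K[0,0]*z,(v-K[1,2])/K[1,1]*z,z],-1)
    return (p-c["t"])@c["R"]
E
python3 - <<'E'
from h import *
for n in ["top","scene"]:
    c=capture(n); cv2.imwrite(f"pics/{n}0.png",c["image"])
    W=cloud(c)
    for q in ["punch_stand","centre_knob","wide_holder","medium_holder","slim_holder"]:
        r=silhouettes(n,q)
        for d in r[:2]:
            m=d["region"]&(c["range_z"]>0); P=W[m]
            print(n,q,round(d["conf"],2),np.round(d["xy"]),m.sum(),np.round(np.median(P,0),3),np.round(P[:,2].max(),3) if len(P) else None)
print(current_clock())
E
```

```text
pics
top punch_stand 0.9 [310. 215.] 6109 [ 0.414 -0.284  0.039] 0.088
top centre_knob 0.97 [316. 212.] 5657 [ 0.421 -0.288  0.039] 0.088
top wide_holder 0.62 [338. 231.] 340 [ 0.381 -0.343  0.083] 0.088
top medium_holder 0.74 [317. 178.] 169 [ 0.489 -0.293  0.083] 0.087
top slim_holder 0.65 [283. 228.] 81 [ 0.392 -0.226  0.082] 0.088
scene punch_stand 0.84 [308. 230.] 4859 [ 0.406 -0.33   0.038] 0.26
scene punch_stand 0.28 [296. 226.] 398 [ 0.381 -0.363  0.071] 0.085
scene centre_knob 0.86 [311. 221.] 3229 [ 0.425 -0.319  0.039] 0.271
scene wide_holder 0.74 [300. 225.] 499 [ 0.383 -0.362  0.069] 0.251
scene medium_holder 0.74 [330. 197.] 355 [ 0.487 -0.303  0.066] 0.084
0.6
```

View pics/top0.png

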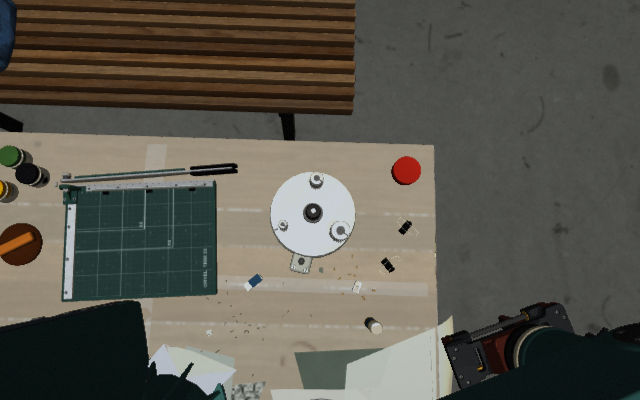

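View pics/scene0.png

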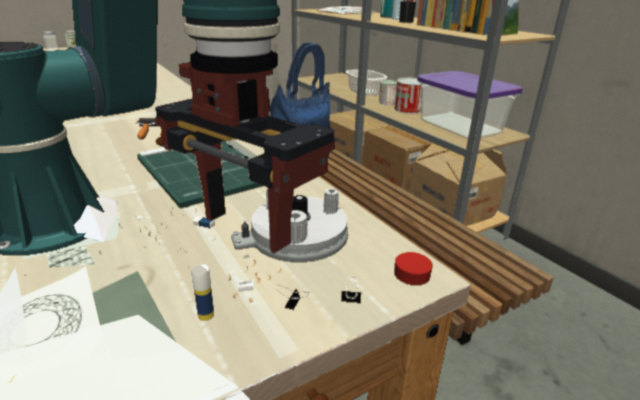

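The top view shows the knob at (313,212), the wide holder at (340,231), medium at (317,180), slim at (283,226), and the pointer tongue at (300,262). The networks agree with that. Next I'll fit the geometry.

```bash
cat > meas.py <<'E'
from h import *
from scipy.optimize import least_squares
def cent(W,m):
    P=W[m][:,:2]; return cv2.minEnclosingCircle(P.astype(np.float32)), P.mean(0)
def measure(verbose=True):
    c=capture("top"); W=cloud(c); z=W[...,2]
    box=np.hypot(W[...,0]-.42,W[...,1]+.287)<.16
    disc=box&(abs(z-.039)<.006)
    (cc,r),_=cent(W,disc)
    out={"disc":(np.round(cc,4),round(r,4))}
    top=(box&(z>.076)&(z<.096)).astype(np.uint8)
    n,l,s,ct=cv2.connectedComponentsWithStats(top)
    for i in range(1,n):
        if s[i,4]>8:
            (k,rr),m=cent(W,l==i); out[i]=(np.round(k,4),round(rr,4),np.round(m,4),s[i,4],np.round(ct[i]), round(float(np.median(z[l==i])),4))
    post=box&(z>.012)&(np.hypot(W[...,0]-cc[0],W[...,1]-cc[1])>.101)
    P=W[post]; out["tongue"]=(np.round(P.mean(0),4),len(P),P[:,2].max())
    hp=P[P[:,2]>.042]; out["post"]=(np.round(hp.mean(0),4),len(hp)) if len(hp) else None
    return c,W,out
if __name__=="__main__":
    c,W,o=measure()
    for k,v in o.items(): print(k,v)
    cv2.imwrite("pics/crop%d.png"%int(current_clock()*100),cv2.resize(c["image"][150:290,240:390],None,fx=4,fy=4,interpolation=cv2.INTER_CUBIC))
    print(current_clock())
E
python3 meas.py; ls pics; python3 -c "
from h import *;from scipy.spatial.transform import Rotation as R
print(R.from_quat(current_orientation()).as_matrix().round(3),current_force())"
```

```text
disc (array([ 0.414 , -0.2845]), 0.1034)
1 (array([ 0.4926, -0.293 ]), 0.014, array([ 0.4921, -0.2932]), np.int32(135), array([316., 178.]), 0.0834)
2 (array([ 0.4232, -0.288 ]), 0.0162, array([ 0.4226, -0.2881]), np.int32(178), array([313., 210.]), 0.0828)
3 (array([ 0.3934, -0.2255]), 0.0093, array([ 0.3929, -0.2253]), np.int32(59), array([282., 224.]), 0.0836)
4 (array([ 0.3838, -0.3457]), 0.0209, array([ 0.3832, -0.3451]), np.int32(293), array([340., 230.]), 0.0833)
tongue (array([ 0.2979, -0.2262,  0.7972]), 3870, np.float64(0.91976480307308))
post (array([ 0.2955, -0.2231,  0.8472]), 3636)
0.65
crop65.png
scene0.png
top0.png
[[ 0.345 -0.938 -0.   ]
 [-0.938 -0.345  0.   ]
 [-0.     0.    -1.   ]] [-0.0559069  -0.48252346 -0.30209122]
```

```bash
sed -i 's/post=box&(z>.012)&/post=box\&(z>.012)\&(z<.06)\&(W[...,0]<.35)\&(W[...,0]>.28)\&/; s/(hp.mean(0),4),len(hp))/(hp.mean(0),4),len(hp),np.round(hp.min(0),3),np.round(hp.max(0),3))/' meas.py
python3 meas.py
ls pics
```

```text
disc (array([ 0.4134, -0.2866]), 0.1033)
1 (array([ 0.4928, -0.2932]), 0.0139, array([ 0.492, -0.293]), np.int32(138), array([316., 178.]), 0.0834)
2 (array([ 0.4234, -0.288 ]), 0.0163, array([ 0.4226, -0.2882]), np.int32(177), array([313., 210.]), 0.0827)
3 (array([ 0.3933, -0.2255]), 0.0094, array([ 0.3928, -0.2254]), np.int32(60), array([282., 224.]), 0.0828)
4 (array([ 0.3833, -0.3454]), 0.0198, array([ 0.3833, -0.3452]), np.int32(287), array([340., 230.]), 0.0834)
tongue (array([ 0.3046, -0.2658,  0.0178]), 207, np.float64(0.04421586380710951))
post (array([ 0.3133, -0.2671,  0.0434]), 2, array([ 0.313, -0.268,  0.042]), array([ 0.313, -0.266,  0.044]))
0.7
crop65.png
crop70.png
scene0.png
top0.png
```

View pics/crop65.png

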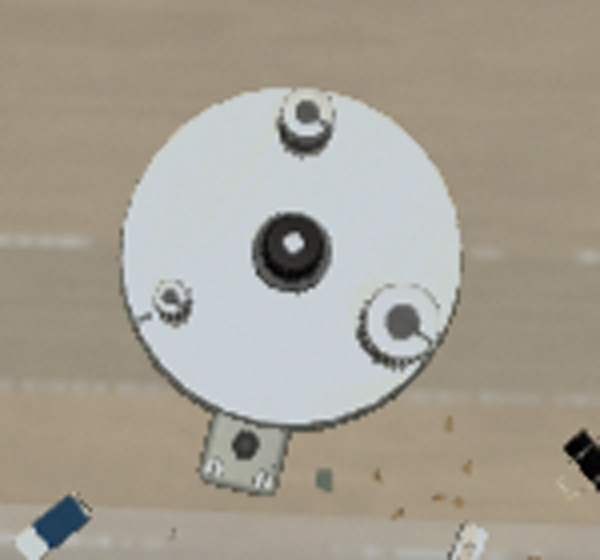

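Run:
```python
from h import *
c=capture("top"); K=c["intrinsics"];R=c["R"];C=-R.T@c["t"]
def ray(u,v,z):
    d=R.T@np.linalg.inv(K)@np.array([u,v,1.]); return C+d*(z-C[2])/d[2]
A=np.array([.4232,-.288])
W=cloud(c); print(W[268,299],W[262,301], W[261,301])
for cx,cy,z in [(245,443,.051),(238,489,.018),(238,489,.022)]:
    # crop pixel -> image (resize centers)
    p=ray(240+(cx+.5)/4-.5,150+(cy+.5)/4-.5,z)[:2]-A; print(p,np.hypot(*p),np.degrees(np.arctan2(p[1],p[0])))
w=np.array([.3836,-.3456])-A; print(np.degrees(np.arctan2(w[1],w[0])),np.hypot(*w))
for p in ([.4926,-.293],[.3933,-.2255]):
    p=np.array(p)-A;print(np.degrees(np.arctan2(p[1],p[0])))
```

```text
[ 0.30230027 -0.26176447  0.01623346] [ 0.3154015  -0.26593666  0.04779466] [ 0.31749857 -0.26588638  0.0503044 ]
[-0.1043967   0.02241488] 0.10677592042714111 167.88207295202267
[-0.12928001  0.02569138] 0.13180807417515075 168.7602371635269
[-0.1291973   0.02565742] 0.13172032961287292 168.7677118799764
-124.50852298766841 0.0698993562202114
-4.1208179507536
115.56645246567214
```

```bash
cat >> h.py <<'E'
from scipy.spatial.transform import Rotation as Rn
def quat(deg):
    a=np.radians(deg); x=np.array([np.cos(a),np.sin(a),0]); z=np.array([0,0,-1.])
    return Rn.from_matrix(np.stack([x,np.cross(z,x),z],1)).as_quat()
def yaw():
    x=Rn.from_quat(current_orientation()).as_matrix()[:,0]; return np.degrees(np.arctan2(x[1],x[0]))
A=np.array([.4230,-.2880]); PT=168.2
def st(): print("t",round(current_clock(),2),"p",np.round(current_position(),4),"yaw",round(yaw(),1),"gap",round(current_finger_gap(),4),"F",np.round(current_force(),1),"M",np.round(current_torque(),2))
def turn(p0,y0,dy,dz=0,step=10):
    n=int(np.ceil(abs(dy)/step))
    for i in range(1,n+1):
        servo_line([p0[0],p0[1],p0[2]+dz*i/n],quat(y0+dy*i/n),rate=0.05)
E
python3 - <<'E'
from h import *
move_gripper(.052)
move_ptp([*A,.15],quat(26)); st()
print(servo_line([*A,.049],quat(26),rate=.08,contact_N=8)); st()
move_gripper(.0); st()
q=np.array(current_joint_pos());print(q.round(3))
E
```

```text
t 2.82 p [ 0.4232 -0.2889  0.1503] yaw 25.9 gap 0.0522 F [ 1.  -0.4  0.1] M [ 0.   -0.1  -0.02]
False
t 4.23 p [ 0.4233 -0.2883  0.0495] yaw 26.0 gap 0.0516 F [ 0.2 -0.3 -0.2] M [-0.02 -0.11 -0.03]
t 4.72 p [ 0.4234 -0.288   0.0492] yaw 26.0 gap 0.0294 F [1.3 2.2 2. ] M [ 0.23 -0.37 -0.02]
[-7.330e-01  4.650e-01  1.876e+00  1.000e-03  8.010e-01 -1.187e+00]
```

Gripped the knob (29.4 mm gap) with low side force. Now I'll turn it, starting with a short test.

Run:
```python
from h import *
p=np.array([*A,.0492])
for a in range(1,8):
    d=min(67.5,10*a)
    servo_line(p,quat(26-d),rate=.05); st()
c=capture("top"); cv2.imwrite("pics/t1.png",cv2.resize(c["image"][150:290,240:390],None,fx=4,fy=4,interpolation=cv2.INTER_CUBIC))
```

```text
t 5.04 p [ 0.4233 -0.288   0.0492] yaw 16.1 gap 0.0298 F [2.4 1.2 1.3] M [ 0.11 -0.41 -0.27]
t 5.37 p [ 0.4232 -0.2879  0.0492] yaw 6.3 gap 0.0296 F [3.2 2.4 0.5] M [ 0.33 -0.47 -0.23]
t 5.69 p [ 0.4231 -0.2878  0.0492] yaw -3.7 gap 0.0296 F [2.1 3.2 1.2] M [ 0.53 -0.46 -0.23]
t 6.02 p [ 0.4231 -0.2877  0.0492] yaw -13.7 gap 0.0295 F [3.4 4.4 2. ] M [ 0.75 -0.59 -0.23]
t 6.34 p [ 0.4231 -0.2876  0.0492] yaw -23.7 gap 0.0294 F [3.5 4.6 2.3] M [ 0.82 -0.56 -0.25]
t 6.67 p [ 0.4231 -0.2875  0.0492] yaw -33.7 gap 0.0296 F [2.2 4.3 2.7] M [ 0.91 -0.64 -0.22]
t 6.95 p [ 0.423  -0.2876  0.0493] yaw -41.2 gap 0.0297 F [3.3 4.2 1.8] M [ 0.75 -0.55 -0.24]
```

View pics/t1.png

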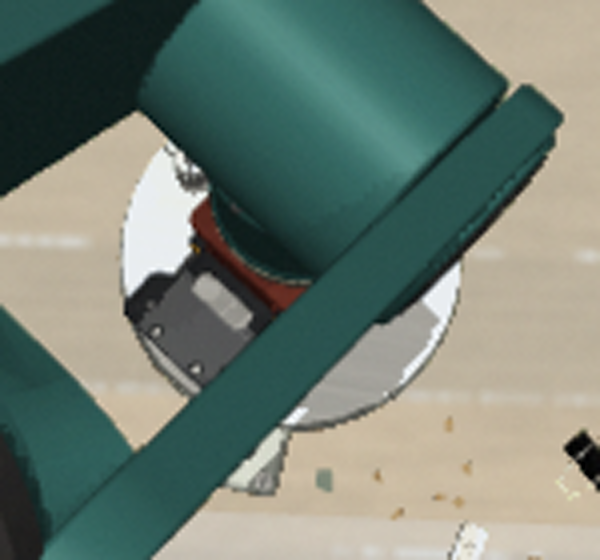

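The arm hides most of the disc; the slim holder is at about (185,175) in the crop, which fits the turn. I'll release, swing clear and measure.

```bash
python3 - <<'E'
from h import *
move_gripper(.052)
servo_line([*A,.15],quat(-41.5),rate=.1)
move_ptp([.35,-.52,.2],quat(-41.5)); st()
E
python3 meas.py; ls -t pics|head -1
```

```text
t 9.69 p [ 0.3502 -0.5183  0.1992] yaw -41.5 gap 0.052 F [ 0.8  0.5 -0.1] M [-0.01 -0.04 -0.  ]
disc (array([ 0.4135, -0.2852]), 0.1032)
1 (array([ 0.4664, -0.2326]), 0.0089, array([ 0.4657, -0.233 ]), np.int32(56), array([287., 189.]), 0.0831)
2 (array([ 0.4482, -0.3532]), 0.0142, array([ 0.4482, -0.3528]), np.int32(139), array([344., 199.]), 0.0833)
3 (array([ 0.4231, -0.2879]), 0.0159, array([ 0.4226, -0.2879]), np.int32(172), array([313., 210.]), 0.083)
4 (array([ 0.3532, -0.278 ]), 0.0204, array([ 0.3537, -0.2781]), np.int32(289), array([307., 243.]), 0.0835)
tongue (array([ 0.3048, -0.2635,  0.0179]), 204, np.float64(0.04485313574984982))
post (array([ 0.3136, -0.2653,  0.0433]), 6, array([ 0.313, -0.27 ,  0.042]), array([ 0.315, -0.262,  0.045]))
9.7417
crop974.png
```

The turret is about 3.4° short of the pointer, which is inside the 10° tolerance. I'll grip the wide holder with the tips above the post, nudge it those few degrees, then unscrew it with a matching rise.

Run:
```python
from h import *
H=np.array([.3537,-.2781]); a=np.radians(PT); T=A+.07*np.array([np.cos(a),np.sin(a)])
print(T)
move_gripper(.058)
move_ptp([*H,.14],quat(-140)); st(); print(np.round(current_joint_pos(),2))
print(servo_line([*H,.055],quat(-140),rate=.08,contact_N=8)); st()
move_gripper(0.); st()
servo_line([*T,.055],quat(-143),rate=.02); st(); sleep(.4)
```

```text
[ 0.35447928 -0.27368528]
t 11.82 p [ 0.354  -0.2787  0.1402] yaw -140.0 gap 0.0577 F [-0.1  0.4  0.8] M [0.04 0.04 0.01]
[-0.82  0.25  1.92 -0.    0.97  1.62]
False
t 13.03 p [ 0.354  -0.2784  0.0553] yaw -140.0 gap 0.058 F [ 0.2 -0.7  0.1] M [ 0.12 -0.02 -0.02]
t 13.47 p [ 0.3541 -0.2783  0.0553] yaw -140.0 gap 0.0397 F [1.9 0.3 3.8] M [ 0.29 -0.22  0.02]
t 13.84 p [ 0.3548 -0.2743  0.0553] yaw -142.9 gap 0.0395 F [-1.1 -2.2  4.2] M [-0.32  0.26 -0.06]
```

```bash
python3 - <<'E'
from h import *
p=np.array([.35448,-.27368,.055])
N=9
for i in range(1,N+1):
    d=86*i/N
    servo_line([p[0],p[1],p[2]+.004*np.radians(d)],quat(-143+d),rate=.05); st()
sleep(.3)
move_gripper(.058)
q=p.copy(); q[2]=.15
servo_line(q,quat(-57),rate=.1)
move_ptp([.35,-.52,.2],quat(-57)); st()
E
python3 meas.py; ls -t pics|head -1
```

```text
t 14.56 p [ 0.3548 -0.2742  0.0559] yaw -133.4 gap 0.0399 F [-1.2 -2.3  5.3] M [-0.42  0.26  0.09]
t 14.88 p [ 0.3549 -0.2742  0.0565] yaw -123.8 gap 0.0395 F [ 0.1 -1.8  4.2] M [-0.37  0.12  0.04]
t 15.19 p [ 0.3549 -0.2741  0.0572] yaw -114.3 gap 0.0398 F [-0.3 -2.3  5.9] M [-0.36  0.05  0.05]
t 15.51 p [ 0.355  -0.2741  0.0579] yaw -104.7 gap 0.0397 F [ 1.1 -1.4  5.2] M [-0.25 -0.05  0.07]
t 15.82 p [ 0.355  -0.274   0.0586] yaw -95.2 gap 0.0397 F [ 1.1 -0.6  5.7] M [-0.25 -0.07  0.05]
t 16.14 p [ 0.3551 -0.2739  0.0592] yaw -85.6 gap 0.0395 F [0.5 0.  5.8] M [-0.26 -0.16  0.06]
t 16.46 p [ 0.3551 -0.2738  0.0599] yaw -76.1 gap 0.0394 F [ 0.5 -1.3  5.4] M [-0.12 -0.22  0.04]
t 16.77 p [ 0.355  -0.2737  0.0605] yaw -66.5 gap 0.0397 F [1.2 0.5 5.1] M [-0.07 -0.24  0.03]
t 17.09 p [ 0.355  -0.2736  0.0612] yaw -57.0 gap 0.0392 F [2.  0.1 6.2] M [-0.03 -0.25  0.06]
t 19.93 p [ 0.3498 -0.5181  0.199 ] yaw -57.0 gap 0.0578 F [-0.3  1.6  0.2] M [ 0.08 -0.03  0.02]
disc (array([ 0.4133, -0.2865]), 0.1033)
1 (array([ 0.4683, -0.2351]), 0.0097, array([ 0.4685, -0.2353]), np.int32(62), array([288., 188.]), 0.0835)
2 (array([ 0.4457, -0.355 ]), 0.0149, array([ 0.4448, -0.354 ]), np.int32(140), array([345., 201.]), 0.0834)
3 (array([ 0.4233, -0.2881]), 0.0162, array([ 0.4228, -0.2879]), np.int32(176), array([313., 210.]), 0.0826)
4 (array([ 0.3545, -0.2745]), 0.021, array([ 0.3542, -0.2743]), np.int32(313), array([306., 243.]), 0.0893)
tongue (array([ 0.3048, -0.2648,  0.0177]), 204, np.float64(0.042303523760129455))
post (array([ 0.3133, -0.266 ,  0.0423]), 1, array([ 0.313, -0.266,  0.042]), array([ 0.313, -0.266,  0.042]))
19.9833
crop1998.png
```

View pics/crop1998.png

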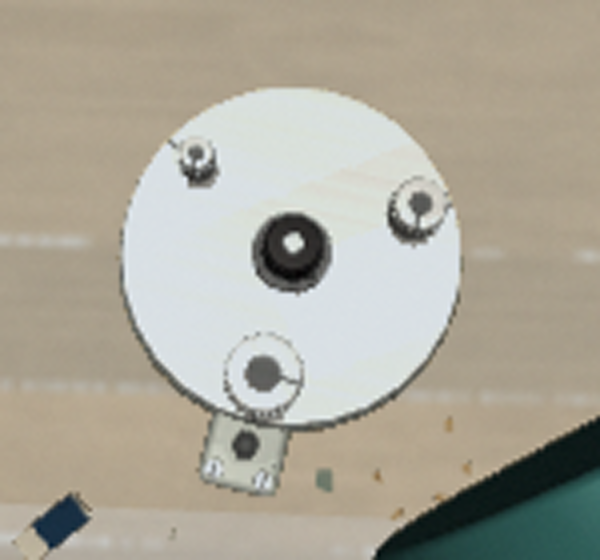

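View pics/crop974.png

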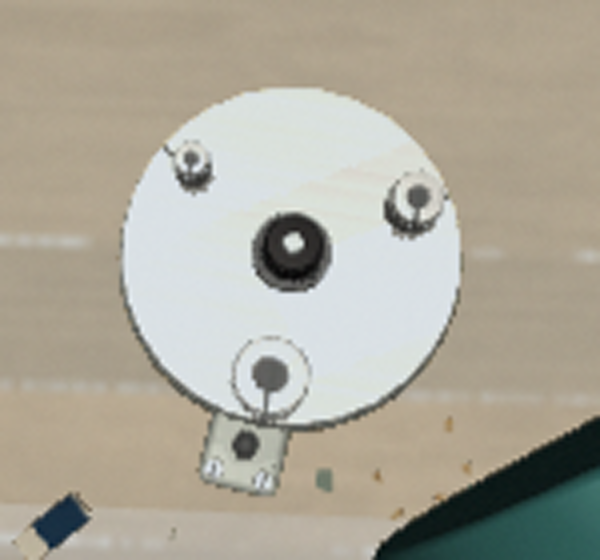

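The wide holder, now at crop (263,373), has its mark turned from pointing down (towards the pointer) to pointing right, about 80–85° anticlockwise. Its top rose 5.8 mm, which is about 1.45 rad. The medium holder's mark has moved only with the disc, and the medium and slim tops are still at 83.5 mm.

```bash
python3 -c "
from h import *
close_job(); st()"
```

```text
the job is handed in; nothing more can be done
the job is handed in; nothing more can be done
```

The widest holder is at the pointer and unscrewed by about 1.45 rad (83°), and I've handed the job in. It took about 20 s of the 45 s allowed; no verdict is reported.

**What I did:** I turned the turret about 67° clockwise by the centre knob, which left it about 3.4° short, already within tolerance. I then gripped the wide holder, nudged it the rest of the way into line, turned it 86° anticlockwise while following its rise, let go and moved clear.

**Last checks:**
- **Turret:** the measured position puts the wide holder within about 1° of the pointer (10° allowed).
- **Wide holder:** its top rose 5.8 mm, and its mark swung round by roughly the same angle.
- **Medium and slim holders:** both tops are still at screwed-down height, and the medium's mark moved only with the disc.
- **Robot:** it stood well away from the stand. Wrist forces at the readings stayed below 10 N.

No final check failed or disagreed.

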